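# Find the tired leaf checker and park the check weight on it

## Task

One of the three spring-leaf portion checkers on the counter has gone soft. Feel for it by gently pressing the pans at the leaf tips down to their stops and holding them there a moment; then stand the steel check weight upright in the pan of the soft one, so that it stays bottomed and out of use, and let go. Do not set the weight down on a sound checker, and do not knock the other goods about.

Things in the scene. Friction and masses are not known exactly. Their poses are not given: they have to be found in the camera images.
- checker_a: One of three checkers (a, b, c) that look exactly alike, fixed to the counter. Origin: underside centre of the white base plate, 170 x 70 x 12 mm, long side along own x. A steel spring leaf, 24 mm wide, 2 mm thick, 52 mm above the counter, runs towards own -x from an aluminium clamp (28 x 46 mm, bolts to 65 mm high, centre x = +67 mm) to its free tip with a small round pan.
- checker_b: A checker just like checker_a; origin and axes likewise. On each, a dark stop stud 18 mm thick, with a black cap, stands under the pan at own x = -45 mm; the leaf can bend down until it meets the stud. The checkers stand up to 25 N from the robot.
- checker_c: A checker just like checker_a; origin and axes likewise. On each, the push that bends the leaf grows evenly with depth from about 1 N or less to about 9 N just before the stop on a sound leaf, about 3.5 N on the soft one. The stop itself hardly gives, so past it the push rises steeply. One of the three is soft; where it stands differs from start to start and only the feel tells.
- pan_a (a point): Centre of the floor of the round steel pan (54 mm across inside, rim 4 mm high and 3 mm thick) at the free tip of checker_a's leaf: at rest 57 mm above the counter, at own x = -45 mm of the checker. It moves and tilts with the leaf, which bends about its clamp 100 mm away; pressed straight down, it meets its stop 10 mm below rest, tilted 0.1 rad.
- pan_b (a point): Centre of the floor of the round steel pan (54 mm across inside, rim 4 mm high and 3 mm thick) at the free tip of checker_b's leaf: at rest 57 mm above the counter, at own x = -45 mm of the checker. It moves and tilts with the leaf, which bends about its clamp 100 mm away; pressed straight down, it meets its stop 10 mm below rest, tilted 0.1 rad.
- pan_c (a point): Centre of the floor of the round steel pan (54 mm across inside, rim 4 mm high and 3 mm thick) at the free tip of checker_c's leaf: at rest 57 mm above the counter, at own x = -45 mm of the checker. It moves and tilts with the leaf, which bends about its clamp 100 mm away; pressed straight down, it meets its stop 10 mm below rest, tilted 0.1 rad.
- weight: Loose steel check weight, about 0.55 kg, standing on the counter: a round body 42 mm across and 40 mm tall with a round grip knob on top, 24 mm across and 28 mm high (68 mm in all). Origin: centre of its underside; z up. Its weight bottoms the soft leaf but bends a sound one only about half way.
- jar: Bystander: small amber jar with yellow cap, 48 mm across, 60 mm tall. Origin: centre of underside.
- tin: Bystander: tin, 52 mm across, 50 mm tall. Origin: centre of underside.
- tub_low: Bystander: small white tub, 66 mm across, 45 mm tall. Origin: centre of underside.
- tub_big: Bystander: white tub, 96 mm across, 60 mm tall. Origin: centre of underside.
- honey: Bystander: amber honey jar, 70 mm across, 120 mm tall. Origin: centre of underside.
- carton: Bystander: cardboard carton 70 x 120 x 50 mm. Origin: centre of underside.
- scoop: Bystander: steel spoon 200 mm long, lying flat. Origin: its middle, on the underside.

How it is judged:
On the way:
1. The fingers hold a checker's pan pressed down to its stop (within 1 mm) (((z of pan_a in the frame of checker_a below 0.048 m and contact force between the fingers and checker_a above 1 N) or (z of pan_b in the frame of checker_b below 0.048 m and contact force between the fingers and checker_b above 1 N) or (z of pan_c in the frame of checker_c below 0.048 m and contact force between the fingers and checker_c above 1 N))), for 0.2 s.
At the end, for the whole second after the job is handed in: The weight stands in the pan of the soft checker, within 12 mm of its centre and on its floor (3 mm), tilted less than 0.2 rad, at rest and released, and its weight alone keeps that pan down at its stop (within 1.5 mm) (((horizontal distance between weight and pan_a below 0.012 m and z of weight in the frame of pan_a between -0.003 and 0.003 m and z of pan_a in the frame of checker_a below 0.0485 m and angle between weight's own z axis and vertical below 0.2 rad and linear speed of weight below 0.01 m/s) or (horizontal distance between weight and pan_b below 0.012 m and z of weight in the frame of pan_b between -0.003 and 0.003 m and z of pan_b in the frame of checker_b below 0.0485 m and angle between weight's own z axis and vertical below 0.2 rad and linear speed of weight below 0.01 m/s) or (horizontal distance between weight and pan_c below 0.012 m and z of weight in the frame of pan_c between -0.003 and 0.003 m and z of pan_c in the frame of checker_c below 0.0485 m and angle between weight's own z axis and vertical below 0.2 rad and linear speed of weight below 0.01 m/s))); the robot touches nothing.
It fails at once if A checker is pushed by the robot with more than 25 N (contact force between any of the fingers, the arm and checker_a above 25 N or contact force between any of the fingers, the arm and checker_b above 25 N or contact force between any of the fingers, the arm and checker_c above 25 N).
It fails at once if The weight is set down on a sound checker (rests on it with over 4.5 N while its pan is over 3 mm above its stop) ((contact force between weight and checker_a above 4.5 N and z of pan_a in the frame of checker_a above 0.05 m) or (contact force between weight and checker_b above 4.5 N and z of pan_b in the frame of checker_b above 0.05 m) or (contact force between weight and checker_c above 4.5 N and z of pan_c in the frame of checker_c above 0.05 m)).
It fails at once if The weight or the robot holding it presses a checker with more than 25 N (contact force between weight and checker_a above 25 N or contact force between weight and checker_b above 25 N or contact force between weight and checker_c above 25 N).
It fails at once if One of the other goods is shifted by more than 30 mm or knocked over (distance of any of jar, tin, tub_low, tub_big, honey, carton, scoop from where it was at the start of the episode above 0.03 m or angle between any of jar, tin, tub_low, tub_big, honey, carton, scoop's own z axis and vertical above 0.4 rad).
It also fails if it takes over 72 s, if anything falls off the work surface, if the arm or the gripper's body presses on something with over 40 N, if the wrist force passes 120 N, or if a joint passes its speed limit or range.

## Robot

A 6-joint arm with a two-finger parallel gripper is mounted at the origin on the work surface. World frame = base frame: x ahead of the robot, y to its left, z up, the work surface at z = 0. Lengths are in m, angles in rad, forces in N, time in s.
With the tool pointing down it reaches from about 0.25 to 0.775 m from the base axis. Payload 4 kg.
Tool frame: the origin (TCP) lies at the very end of the fingers, on their centre line; the grasp point (between the pads) lies 19 mm behind it; x points along the fingers, y is the direction in which the jaws open and shut, and the axes are right-handed (so a half turn about x gives the same grasp; the last joint's range is limited). The gripper opens to 94 mm and grips with 3 to 60 N. Pads are 16 mm wide; open, the fingers measure 119 mm over their backs; the gripper's body (75 mm by 177 mm) begins 78 mm behind the grasp point.
Start: joints at [1.14, 0.087, 1.371, -0, 1.684, -0.103], TCP at [0.177, 0.521, 0.206] pointing down, gripper open.
Joint ranges: [-3.1, 3.1], [-0.76, 2.03], [0.27, 2.55], [-1.08, 4.22], [0.17, 2.65], [-2.57, 2.57]. Speed limits (rad/s): [2.79, 2.79, 3.14, 3.14, 3.14, 3.14].

## Interface

Orientations are given as [roll, pitch, yaw] about the fixed x, y, z axes, in that order (R = Rz(yaw) Ry(pitch) Rx(roll)).
In Python, from bench import robot gives the robot as it stands.
- The arm moves only by the tool carry_out, never from a script. Its argument "targets" is a list of rows, each a list of 5 numbers: the closure, from 0 (fully open) to 1 (shut), then the shift along the tool's x, y, z in cm, then the turn about the tool's x in degrees. In form: [[fingers, tx, ty, tz, turn], ...]. A call has 1 to 20 rows; each row shifts and turns the commanded pose from where the row before left it, along the tool's axes as they then stand; what a row does not reach is not made up. A row lasts 1/10 s, in which the tool goes at most 50 mm and 8.59 degrees, less where a joint would pass 70% of its speed; a pose out of reach is approached as far as the arm can. A call is refused whole if a number of a shift passes 5 or a number of a turn 8.59, either way. A call with a gripper value outside its range is refused whole. The fingers move at their own pace and stop on an object; the grip force is fixed at half the most. Time passes only in rows, so rows that do not move let the fingers close. It gives the time, the measured TCP pose, the force and the opening at its end, in the units of the state.
- robot.get_obs(): the state, without advancing time (a new reading comes with each control period).
- robot.snapshot(name): name is "scene" or "side" or "wrist"; returns a dict with "image" (420x560x3 uint8, red, green, blue), "camera_matrix" (3x3 intrinsics, pixels), "distortion" ([k1, k2, p1, p2, k3] as OpenCV has them; the pictures are not rectified), "pose" (4x4, takes a point from camera to world coordinates). Camera axes: x right, y up, looking along -z (the intrinsics and any distortion apply to the point x, -y, -z); pixel columns grow to the right and rows downward; lengths in m; the calibration is good to about 2 mm. A picture is of the moment at which its call begins. There is no depth.
- robot.close_job(): hands the job in, once; it reports no verdict.
The state is a dict: "time": time; "joint_positions": joint angles; "qvel": joint speeds; "joint_torque": joint torques, N m; "tool_pos": TCP position; "ee_rot": TCP orientation; "wrist_force": force on the tool from outside, world axes, zero at the start; "wrist_torque": the same for the moment, N m; "width": finger opening in m.
Only numpy, scipy, OpenCV 4.12 (cv2) and the standard library are available. Lean on these libraries where they do the work, as an engineer would, in place of code of your own. Each camera call takes 0.05 s, during which the arm holds its last target. There are 200 camera calls.

## Working session

There is one attempt and no reset: what is moved stays moved. The work goes in short steps, Python scripts to look and compute and a tool call to move; the robot and the scene stay as the last step left them, time stands still between calls to the robot, and variables do not carry over. Pictures are saved under pics/ and viewed, about 8 in all and at most 12, crops included, and the job is handed in when it is done.

Besides the shell and the picture viewer there is one more tool, called after "Emit:" by a JSON object that holds its "op" and its "data", one argument or row to a line. carry_out: Moves the arm, as the interface text tells. Its arguments: {"type":"object","properties":{"targets":{"type":"array","items":{"type":"array","items":{"type":"number"}}}},"required":["targets"]}

```bash
mkdir -p pics; cat > h.py <<'E'
import numpy as np, cv2, pickle
from scipy.spatial.transform import Rotation as R
from bench import robot
def snap(n,f):
    s=robot.snapshot(n); cv2.imwrite('pics/'+f+'.png',s['image'][:,:,::-1]); pickle.dump(s,open('pics/'+f+'.pkl','wb')); return s
def load(f): return pickle.load(open('pics/'+f+'.pkl','rb'))
def ray(s,uv):
    p=cv2.undistortPoints(np.array([[uv]],float),np.array(s['camera_matrix']),np.array(s['distortion']))[0,0]
    T=np.array(s['pose']); d=T[:3,:3]@np.array([p[0],-p[1],-1]); return T[:3,3],d/np.linalg.norm(d)
def atz(s,uv,z):
    o,d=ray(s,uv); return o+d*(z-o[2])/d[2]
def proj(s,P):
    T=np.array(s['pose']); c=(np.array(P)-T[:3,3])@T[:3,:3]
    c=c*[1,-1,-1]; return cv2.projectPoints(c.reshape(-1,1,3),np.zeros(3),np.zeros(3),np.array(s['camera_matrix']),np.array(s['distortion']))[0][:,0]
def tri(obs):
    A=np.zeros((3,3));b=np.zeros(3)
    for s,uv in obs:
        o,d=ray(s,uv);M=np.eye(3)-np.outer(d,d);A+=M;b+=M@o
    x=np.linalg.solve(A,b); return x,[np.linalg.norm(np.cross(x-ray(s,u)[0],ray(s,u)[1])) for s,u in obs]
E
python3 - <<'E'
from h import *
for n in ['scene','side','wrist']:
    s=snap(n,n+'0'); print(n,np.round(s['pose'],3).tolist())
a=[cv2.imread(f'pics/{n}0.png') for n in ['scene','side']]
o=robot.get_obs();print(o['tool_pos'],o['ee_rot'],o['wrist_force'],o['time'],R.from_euler('xyz',o['ee_rot']).as_matrix().round(3).tolist())
for n in ['scene','side']:
    cv2.imwrite(f'pics/{n}0b.png',cv2.resize(cv2.imread(f'pics/{n}0.png'),(800,600),interpolation=cv2.INTER_CUBIC))
E
```

```text
scene [[-0.776, -0.475, 0.414, 1.197], [0.63, -0.601, 0.492, 0.694], [0.015, 0.643, 0.765, 1.132], [0.0, 0.0, 0.0, 1.0]]
side [[0.791, 0.448, -0.418, 0.126], [-0.612, 0.589, -0.527, -0.601], [0.011, 0.672, 0.74, 0.907], [0.0, 0.0, 0.0, 1.0]]
wrist [[0.321, -0.917, -0.235, 0.109], [0.947, 0.311, 0.081, 0.544], [-0.001, -0.248, 0.969, 0.383], [0.0, 0.0, 0.0, 1.0]]
[0.17692451 0.52035009 0.20459658] [-1.66171848  1.56914794 -1.98950265] [-1.16387325 -0.04085471 -0.36877216] 0.15 [[-0.001, 0.322, 0.947], [-0.002, 0.947, -0.322], [-1.0, -0.002, -0.0]]
```

View pics/scene0b.png

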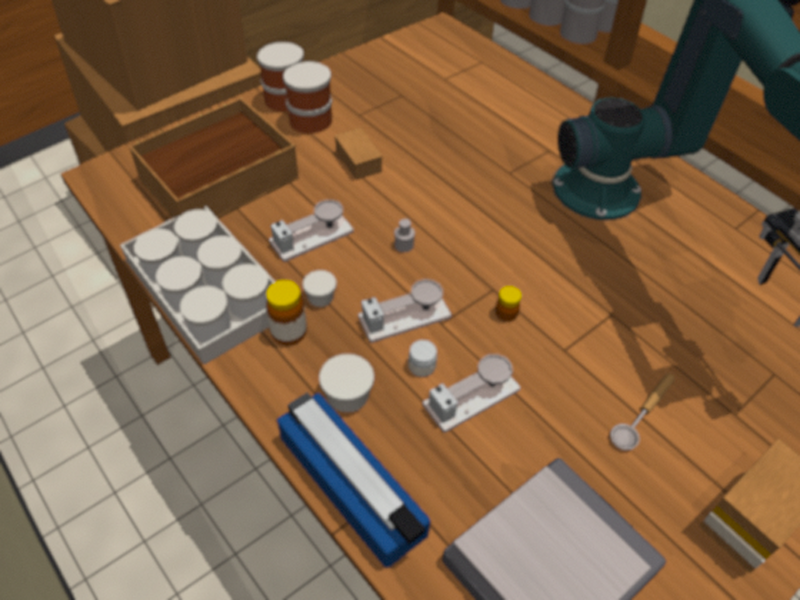

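View pics/side0b.png

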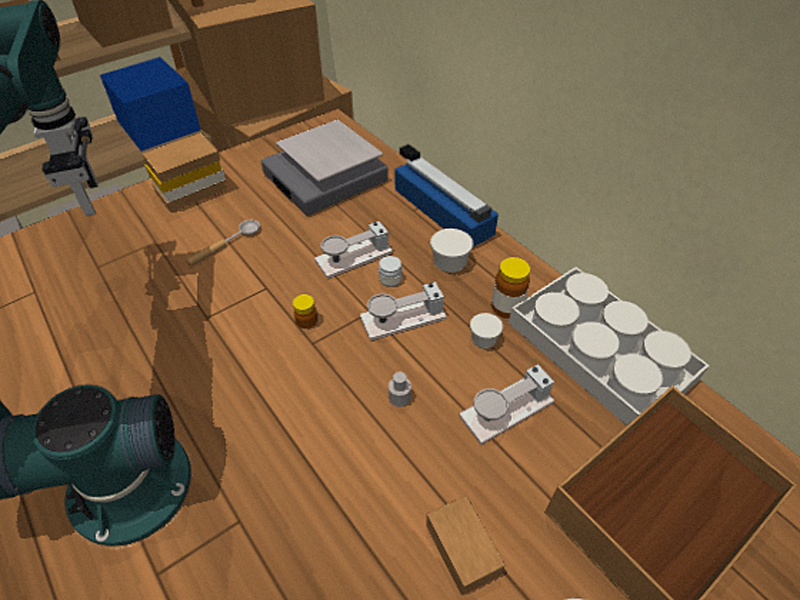

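Scene view (800x600): pans at about (329,211), (427,293) and (495,370), with the weight knob at (405,225). Side view: the same pans at (492,404), (382,306) and (335,245), with the knob at (400,379). The jar is in front of the middle pan, and the tin lies between the middle and left checkers.

```bash
python3 - <<'E'
from h import *
a,b=load('scene0'),load('side0')
D={'P1':((329,211),(492,404)),'P2':((427,292),(382,306)),'P3':((495,370),(335,245)),'knobtop':((405,224),(400,377)),
'C1':((279,226),(539,372)),'C2':((370,302),(431,290)),'C3':((439,391),(377,229)),'jar':((511,293),(303,300)),'tin':((423,348),(391,264)),'tublow':((320,280),(487,323)),'honey':((284,290),(515,267)),'tubbig':((347,368),(452,240)),'carton':((358,143),(461,530))}
for k,(u,v) in D.items():
    x,e=tri([(a,np.array(u)*.7),(b,np.array(v)*.7)]);print(k,x.round(4),np.round(e,4),round(np.hypot(x[0],x[1]),3))
for f in ['scene0','side0']:
    im=cv2.imread(f'pics/{f}.png')
    if f=='scene0': c=im[130:310,180:380]
    else: c=im[145:325,205:405]
    cv2.imwrite(f'pics/{f}c.png',cv2.resize(c,(400,360) if 0 else (667,600),interpolation=cv2.INTER_CUBIC))
E
```

```text
P1 [ 0.575  -0.2753  0.0548] [0.0012 0.0012] 0.637
P2 [0.558  0.029  0.0557] [0.0008 0.0008] 0.559
P3 [0.5818 0.243  0.0557] [0.0005 0.0005] 0.631
knobtop [ 0.4779 -0.1362  0.0639] [0.0002 0.0002] 0.497
C1 [ 0.6873 -0.2864  0.0686] [0.0038 0.0038] 0.745
C2 [ 0.6622 -0.0081  0.0678] [0.0057 0.0057] 0.662
C3 [0.6884 0.2201 0.0631] [0.0056 0.0056] 0.723
jar [0.4359 0.1353 0.0619] [0.0005 0.0005] 0.456
tin [0.6487 0.1224 0.0499] [0.0003 0.0003] 0.66
tublow [ 0.7005 -0.1298  0.0496] [0.0005 0.0005] 0.712
honey [ 0.7989 -0.0957  0.1217] [0.0003 0.0003] 0.805
tubbig [0.7915 0.0841 0.071 ] [0.0002 0.0002] 0.796
carton [ 0.3865 -0.414   0.06  ] [0.0036 0.0036] 0.566
```

View pics/side0c.png

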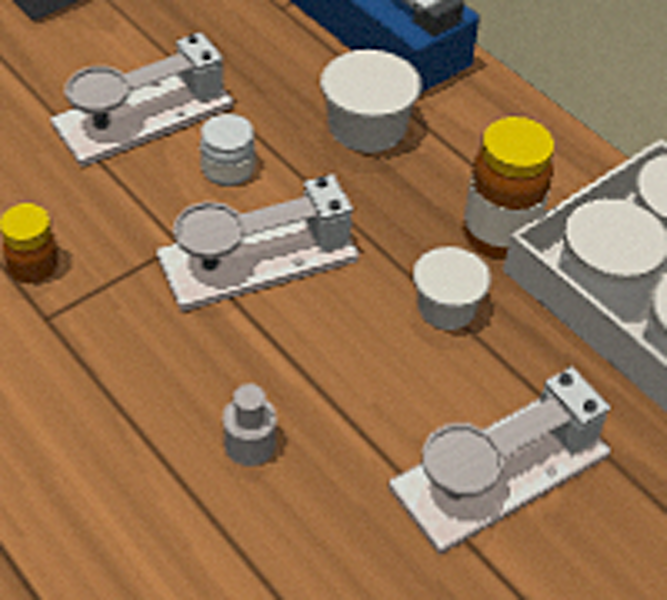

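View pics/scene0c.png

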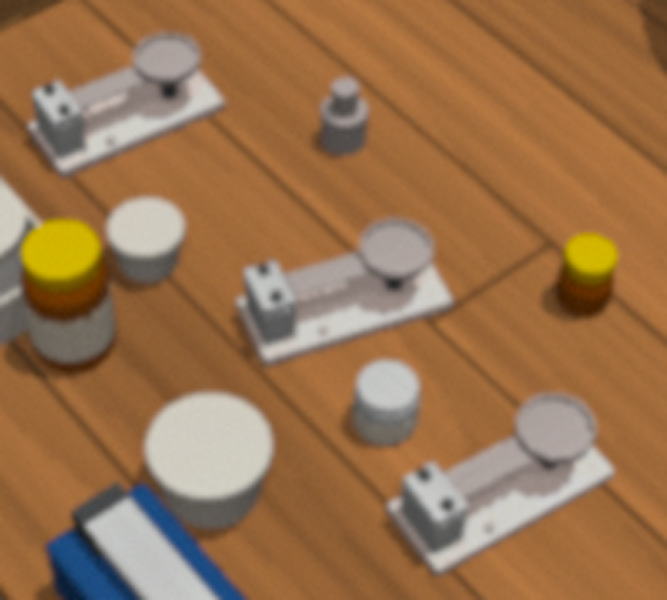

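Side crop: pan rims at (97,89), (209,230) and (462,460), knob top at (249,395). Scene crop: pan rims at (556,428), (396,250) and (168,60), knob top at (344,89). Next I'll refine the positions with these.

```bash
cat >> h.py <<'E'
def shift(goal,yaw=None):
    "remaining shift in tool axes, cm, from the measured pose; turn (deg) that puts the jaw axis along world yaw"
    o=robot.get_obs(); M=R.from_euler('xyz',o['ee_rot']).as_matrix(); d=M.T@(np.array(goal)-o['tool_pos'])*100
    print('tcp',o['tool_pos'].round(4),'t',round(o['time'],2),'F',np.round(o['wrist_force'],2),'w',round(o['width'],4),'shift cm',d.round(2))
    if yaw is not None:
        # turn +about tool x (down) decreases world yaw
        cur=np.arctan2(M[1,1],M[0,1]); t=(np.degrees(cur-yaw)+90)%180-90; print('jaw yaw',np.degrees(cur).round(1),'turn',round(t,1))
E
python3 - <<'E'
from h import *
a,b=load('scene0'),load('side0')
A=lambda p:np.array(p)/3.333+[180,130]
B=lambda p:np.array(p)/3.333+[205,145]
D={'P1':((168,60),(462,460)),'P2':((396,250),(209,230)),'P3':((556,428),(97,89)),'knob':((344,89),(249,395)),'C1':((56,102),(578,392)),'C2':((269,281),(328,194)),'C3':((436,493),(201,47))}
X={}
for k,(u,v) in D.items():
    x,e=tri([(a,A(u)),(b,B(v))]);X[k]=x;print(k,x.round(4),np.round(e,4))
for i in '123':
    d=X['C'+i]-X['P'+i];print(i,'len',np.hypot(*d[:2]).round(4),'yaw',np.degrees(np.arctan2(d[1],d[0])).round(1))
shift([X['P3'][0],X['P3'][1],.12])
E
```

```text
P1 [ 0.5742 -0.2746  0.0536] [0.0004 0.0004]
P2 [0.5594 0.0299 0.0549] [0.0005 0.0005]
P3 [0.5801 0.2424 0.0562] [0.0006 0.0006]
knob [ 0.4783 -0.1358  0.0648] [0.001 0.001]
C1 [ 0.6872 -0.2874  0.059 ] [0.0002 0.0002]
C2 [ 0.6656 -0.0045  0.0618] [0.0007 0.0007]
C3 [0.6934 0.2297 0.0599] [0.0006 0.0006]
1 len 0.1137 yaw -6.5
2 len 0.1116 yaw -17.9
3 len 0.114 yaw -6.4
tcp [0.1769 0.5204 0.2046] t 0.15 F [-1.16 -0.04 -0.37] w 0.0942 shift cm [  8.47 -13.32  47.12]
```

Emit:
{"op": "carry_out", "data": {
  "targets": [
    [1,0,-1.33,4,0],
    [1,0,-1.33,4,0],
    [1,0,-1.33,4,0],
    [1,0,-1.33,4,0],
    [1,0,-1.33,4,0],
    [1,0,-1.33,4,0],
    [1,0.5,-1.33,4,0],
    [1,0.5,-1.33,4,0],
    [1,1,-1.33,4,0],
    [1,1,-1.33,4,0],
    [1,1,0,4,0],
    [1,1,0,3.1,0],
    [1,0,0,0,0],
    [1,0,0,0,0]
  ]
}}

```text
time: 1.55
tool_pos: [0.5799, 0.2427, 0.1542]
ee_rot: [-2.693, 1.568, -3.022]
wrist_force: [-0.4, 0.2, 0.1]
width: 0.0003
```

```bash
python3 - <<'E'
from h import *
s=snap('wrist','w1'); shift([.5801,.2424,.07])
for p in [[.5801,.2424,.061],[.5801,.2424,.057]]: print(proj(s,p).round(1))
o=robot.get_obs();print(R.from_euler('xyz',o['ee_rot']).as_matrix().round(3).tolist())
E
```

```text
tcp [0.5796 0.2434 0.1552] t 1.6 F [ 1.   -0.7   0.86] w 0.0003 shift cm [ 8.52 -0.07  0.09]
[[279.4 212. ]]
[[279.5 210.7]]
[[-0.001, 0.322, 0.947], [0.0, 0.947, -0.322], [-1.0, -0.0, -0.001]]
```

View pics/w1.png

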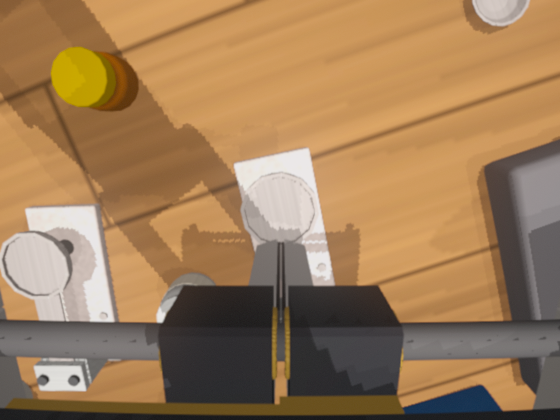

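The wrist picture shows the pan rim at (279,208), against (279,212) predicted. That agrees to about 3 mm, so I'm descending.

Emit:
{"op": "carry_out", "data": {
  "targets": [
    [1,2,0,-0.15,0],
    [1,3,0,0,0],
    [1,2,0,0,0],
    [1,1,0,0,0],
    [1,0.7,0,0,0],
    [1,0.3,0,0,0],
    [1,0,0,0,0],
    [1,0,0,0,0],
    [1,0,0,0,0]
  ]
}}

```text
time: 2.5
tool_pos: [0.5794, 0.2439, 0.0667]
ee_rot: [0.677, 1.569, 0.349]
wrist_force: [0.2, -0.2, 0.2]
width: 0.0006
```

Emit:
{"op": "carry_out", "data": {
  "targets": [
    [1,0.2,0,0,0],
    [1,0.2,0,0,0],
    [1,0.2,0,0,0],
    [1,0.2,0,0,0],
    [1,0.2,0,0,0],
    [1,0,0,0,0],
    [1,0,0,0,0],
    [1,0,0,0,0]
  ]
}}

```text
time: 3.3
tool_pos: [0.5787, 0.2436, 0.0558]
ee_rot: [2.803, 1.571, 2.476]
wrist_force: [-1.9, -0.6, 2.4]
width: 0.0005
```

Emit:
{"op": "carry_out", "data": {
  "targets": [
    [1,0.1,0,0,0],
    [1,0.1,0,0,0],
    [1,0,0,0,0],
    [1,0,0,0,0],
    [1,0,0,0,0]
  ]
}}

```text
time: 3.8
tool_pos: [0.5787, 0.2437, 0.0537]
ee_rot: [2.443, 1.571, 2.115]
wrist_force: [-1.8, -0.5, 4.3]
width: 0.0005
```

Emit:
{"op": "carry_out", "data": {
  "targets": [
    [1,0.1,0,0,0],
    [1,0.1,0,0,0],
    [1,0.1,0,0,0],
    [1,0.1,0,0,0],
    [1,0,0,0,0],
    [1,0,0,0,0],
    [1,0,0,0,0]
  ]
}}

```text
time: 4.5
tool_pos: [0.5787, 0.2437, 0.0502]
ee_rot: [0.788, 1.571, 0.46]
wrist_force: [-3.3, -1.9, 6.8]
width: 0.0003
```

Emit:
{"op": "carry_out", "data": {
  "targets": [
    [1,0.1,0,0,0],
    [1,0,0,0,0],
    [1,0,0,0,0]
  ]
}}

```text
time: 4.8
tool_pos: [0.5788, 0.2437, 0.0495]
ee_rot: [0.713, 1.57, 0.386]
wrist_force: [-3.5, -1.1, 7.0]
width: -0.0001
```

Emit:
{"op": "carry_out", "data": {
  "targets": [
    [1,0.1,0,0,0],
    [1,0,0,0,0],
    [1,0,0,0,0]
  ]
}}

```text
time: 5.1
tool_pos: [0.5789, 0.2437, 0.0487]
ee_rot: [0.685, 1.57, 0.358]
wrist_force: [-4.6, -1.1, 8.4]
width: 0.0007
```

Emit:
{"op": "carry_out", "data": {
  "targets": [
    [1,0.1,0,0,0],
    [1,0,0,0,0],
    [1,0,0,0,0],
    [1,0,0,0,0]
  ]
}}

```text
time: 5.5
tool_pos: [0.579, 0.2437, 0.0479]
ee_rot: [0.652, 1.57, 0.324]
wrist_force: [-4.3, -1.9, 9.6]
width: 0.0005
```

Emit:
{"op": "carry_out", "data": {
  "targets": [
    [1,0.05,0,0,0],
    [1,0,0,0,0],
    [1,0,0,0,0],
    [1,0,0,0,0]
  ]
}}

```text
time: 5.9
tool_pos: [0.579, 0.2437, 0.0476]
ee_rot: [0.618, 1.57, 0.29]
wrist_force: [-3.3, -1.1, 9.8]
width: 0.0002
```

Emit:
{"op": "carry_out", "data": {
  "targets": [
    [1,0.05,0,0,0],
    [1,0,0,0,0],
    [1,0,0,0,0],
    [1,0,0,0,0]
  ]
}}

```text
time: 6.3
tool_pos: [0.579, 0.2437, 0.0475]
ee_rot: [0.594, 1.57, 0.266]
wrist_force: [-5.7, -2.7, 10.6]
width: 0.0005
```

Emit:
{"op": "carry_out", "data": {
  "targets": [
    [1,0.1,0,0,0],
    [1,0,0,0,0],
    [1,0,0,0,0],
    [1,0,0,0,0],
    [1,0,0,0,0]
  ]
}}

```text
time: 6.8
tool_pos: [0.579, 0.2438, 0.0472]
ee_rot: [0.6, 1.569, 0.272]
wrist_force: [-6.5, -2.5, 13.2]
width: 0.0005
```

```bash
python3 - <<'E'
from h import *
shift([.5594,.0299,.066])
E
```

```text
tcp [0.579  0.2438 0.0472] t 6.8 F [-6.52 -2.52 13.18] w 0.0005 shift cm [ -1.89 -20.88   5.03]
```

P3 (left) has met its stop: the force rose to about 9.6 N before it, then to 13 N with almost no travel. It's sound. Next is the middle pan.

Emit:
{"op": "carry_out", "data": {
  "targets": [
    [1,-1,0,0,0],
    [1,-2,0,0,0],
    [1,-2.5,0,0,0],
    [1,0,-2,0.6,0],
    [1,0,-4,1,0],
    [1,0,-4,1,0],
    [1,0,-4,1,0],
    [1,0,-4,1,0],
    [1,0,-2.9,0.3,0],
    [1,0,0,0,0],
    [1,1.5,0,0,0],
    [1,1.5,0,0,0],
    [1,0.4,0,0,0],
    [1,0,0,0,0],
    [1,0,0,0,0],
    [1,0,0,0,0]
  ]
}}

```text
time: 8.4
tool_pos: [0.5584, 0.0305, 0.066]
ee_rot: [0.381, 1.57, 0.054]
wrist_force: [-0.7, 0.1, 0.4]
width: 0.0001
```

```bash
python3 - <<'E'
from h import *
shift([.5584,.0299,.066]); w=load('w1'); print(atz(w,(37,265),.061),atz(w,(279,208),.061))
E
```

```text
tcp [0.5584 0.0305 0.066 ] t 8.4 F [-0.66  0.05  0.36] w 0.0001 shift cm [-0.   -0.05  0.02]
[0.55809835 0.03434435 0.061     ] [0.57691652 0.24311406 0.061     ]
```

Within 4 mm, which is fine. Now I'll press.

Emit:
{"op": "carry_out", "data": {
  "targets": [
    [1,0.3,0,0,0],
    [1,0.3,0,0,0],
    [1,0.3,0,0,0],
    [1,0.1,0,0,0],
    [1,0.1,0,0,0],
    [1,0.1,0,0,0],
    [1,0,0,0,0],
    [1,0,0,0,0],
    [1,0,0,0,0]
  ]
}}

```text
time: 9.3
tool_pos: [0.558, 0.03, 0.0538]
ee_rot: [0.541, 1.57, 0.213]
wrist_force: [-0.9, 0.2, 3.6]
width: 0.0002
```

Emit:
{"op": "carry_out", "data": {
  "targets": [
    [1,0.1,0,0,0],
    [1,0.1,0,0,0],
    [1,0.1,0,0,0],
    [1,0.1,0,0,0],
    [1,0,0,0,0],
    [1,0,0,0,0],
    [1,0,0,0,0]
  ]
}}

```text
time: 10.0
tool_pos: [0.558, 0.03, 0.0503]
ee_rot: [0.381, 1.57, 0.053]
wrist_force: [-2.0, 1.1, 7.8]
width: 0.0004
```

Emit:
{"op": "carry_out", "data": {
  "targets": [
    [1,0.1,0,0,0],
    [1,0.1,0,0,0],
    [1,0,0,0,0],
    [1,0,0,0,0],
    [1,0,0,0,0]
  ]
}}

```text
time: 10.5
tool_pos: [0.5582, 0.03, 0.0487]
ee_rot: [0.31, 1.57, -0.017]
wrist_force: [-2.5, 0.9, 7.9]
width: 0.0009
```

The middle pan behaves the same (7.9 N about 1.5 mm short of the stop), so it's sound. On to the right one.

Emit:
{"op": "carry_out", "data": {
  "targets": [
    [1,-1,0,0,0],
    [1,-2,0,0,0],
    [1,-3,0,0,0],
    [1,-2,-2,0.8,0],
    [1,0,-4,1.6,0],
    [1,0,-4,1.6,0],
    [1,0,-4,1.6,0],
    [1,0,-4,1.6,0],
    [1,0,-4,1.6,0],
    [1,0,-4,1.6,0],
    [1,0,-2.4,0.9,0],
    [1,0,0,0,0],
    [1,0,0,0,0],
    [1,0,0,0,0]
  ]
}}

```text
time: 11.9
tool_pos: [0.5734, -0.2739, 0.1268]
ee_rot: [2.463, 1.569, 2.137]
wrist_force: [-0.0, -0.0, 0.3]
width: 0.0006
```

```bash
python3 - <<'E'
from h import *
s=snap('wrist','w2'); shift([.5735,-.2746,.066])
print(proj(s,[[.5742,-.2746,.061],[.4783,-.1358,.068],[.6872,-.2874,.065]]).round(1))
E
```

```text
tcp [ 0.5735 -0.2737  0.1272] t 11.95 F [-0.76  0.83  0.35] w 0.0003 shift cm [ 6.12 -0.09  0.03]
[[279.  222.5]
 [441.8  15.2]
 [309.6 359.2]]
```

View pics/w2.png

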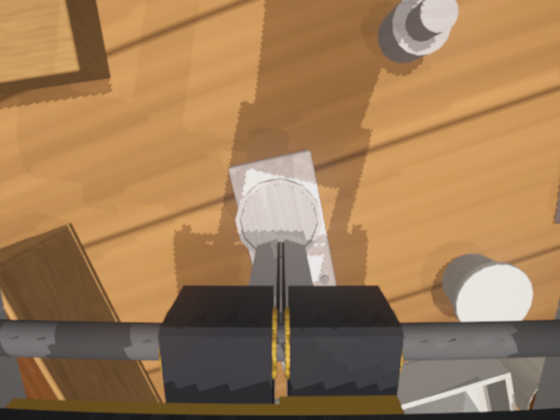

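In the wrist picture, the right pan's rim is centred near (278,217) (predicted 279,222), and the knob top is at about (437,15) (predicted 442,15).

Emit:
{"op": "carry_out", "data": {
  "targets": [
    [1,2,0,-0.15,0],
    [1,2,0,0,0],
    [1,1.5,0,0,0],
    [1,0.6,0,0,0],
    [1,0.3,0,0,0],
    [1,0.3,0,0,0],
    [1,0.3,0,0,0],
    [1,0.2,0,0,0],
    [1,0.1,0,0,0],
    [1,0,0,0,0],
    [1,0,0,0,0],
    [1,0,0,0,0]
  ]
}}

```text
time: 13.15
tool_pos: [0.5723, -0.275, 0.0549]
ee_rot: [-0.085, 1.57, -0.413]
wrist_force: [1.2, -1.3, 1.9]
width: 0.0006
```

Emit:
{"op": "carry_out", "data": {
  "targets": [
    [1,0.1,0,0,0],
    [1,0.1,0,0,0],
    [1,0.1,0,0,0],
    [1,0.1,0,0,0],
    [1,0,0,0,0],
    [1,0,0,0,0],
    [1,0,0,0,0]
  ]
}}

```text
time: 13.85
tool_pos: [0.5723, -0.275, 0.0508]
ee_rot: [-0.125, 1.57, -0.452]
wrist_force: [-0.0, -0.2, 2.1]
width: 0.0003
```

Emit:
{"op": "carry_out", "data": {
  "targets": [
    [1,0.1,0,0,0],
    [1,0.05,0,0,0],
    [1,0,0,0,0],
    [1,0,0,0,0],
    [1,0,0,0,0]
  ]
}}

```text
time: 14.35
tool_pos: [0.5723, -0.2749, 0.0492]
ee_rot: [-0.096, 1.57, -0.424]
wrist_force: [2.0, -2.2, 3.1]
width: 0.0001
```

Soft: 3 N against about 8 N at the same depth. I'll take this one gently to its stop and hold it there.

Emit:
{"op": "carry_out", "data": {
  "targets": [
    [1,0.1,0,0,0],
    [1,0.05,0,0,0],
    [1,0,0,0,0],
    [1,0,0,0,0],
    [1,0,0,0,0]
  ]
}}

```text
time: 14.85
tool_pos: [0.5721, -0.2748, 0.0477]
ee_rot: [0.094, 1.57, -0.234]
wrist_force: [1.4, -1.7, 4.4]
width: 0.0006
```

Emit:
{"op": "carry_out", "data": {
  "targets": [
    [1,0.1,0,0,0],
    [1,0,0,0,0],
    [1,0,0,0,0],
    [1,0,0,0,0],
    [1,0,0,0,0]
  ]
}}

```text
time: 15.35
tool_pos: [0.5722, -0.2749, 0.0472]
ee_rot: [-0.104, 1.57, -0.431]
wrist_force: [1.9, -1.1, 6.3]
width: 0.0004
```

Emit:
{"op": "carry_out", "data": {
  "targets": [
    [1,0.1,0,0,0],
    [1,0,0,0,0],
    [1,0,0,0,0],
    [1,0,0,0,0],
    [1,0,0,0,0]
  ]
}}

```text
time: 15.85
tool_pos: [0.5723, -0.2749, 0.0468]
ee_rot: [-0.136, 1.57, -0.464]
wrist_force: [0.2, 0.3, 8.2]
width: 0.0006
```

```bash
python3 - <<'E'
from h import *
w=load('w2'); a,b=load('scene0'),load('side0')
print(atz(w,(437,15),.068), atz(w,(278,217),.061), atz(a,(344/3.333+180,89/3.333+130),.068),atz(b,(249/3.333+205,395/3.333+145),.068))
shift([.477,-.137,.12],np.radians(45))
E
```

```text
[ 0.47727181 -0.13867698  0.068     ] [ 0.57013529 -0.27393595  0.061     ] [ 0.48125221 -0.13388257  0.068     ] [ 0.47620153 -0.13691476  0.068     ]
tcp [ 0.5723 -0.2749  0.0468] t 15.85 F [0.16 0.27 8.17] w 0.0006 shift cm [ -7.34   9.99 -13.45]
jaw yaw 71.2 turn 26.2
```

Emit:
{"op": "carry_out", "data": {
  "targets": [
    [1,-2,0,0,0],
    [1,-3,0,0,0],
    [0,-3,0,0,-6.15],
    [0,-2,0,0,-6.15],
    [0,0,0,0,0],
    [0,0,0,0,0]
  ]
}}

```text
time: 16.45
tool_pos: [0.5709, -0.2741, 0.1436]
ee_rot: [2.701, 1.567, 2.586]
wrist_force: [0.2, 0.3, -0.4]
width: 0.029
```

```bash
python3 - <<'E'
from h import *
shift([.477,-.137,.12],np.radians(83.5))
E
```

```text
tcp [ 0.5709 -0.2741  0.1436] t 16.45 F [ 0.23  0.29 -0.39] w 0.029 shift cm [  2.41  12.54 -10.9 ]
jaw yaw 83.4 turn -0.1
```

Emit:
{"op": "carry_out", "data": {
  "targets": [
    [0.3,0,2,-1.7,0],
    [0.3,0,4,-3.5,0],
    [0.3,0,4,-3.5,0],
    [0.3,0,2.54,-2.2,0],
    [0.3,0,0,0,0],
    [0.3,0,0,0,0],
    [0.3,0,0,0,0]
  ]
}}

```text
time: 17.15
tool_pos: [0.4813, -0.1435, 0.1441]
ee_rot: [2.971, 1.569, 2.857]
wrist_force: [0.6, 0.4, -0.2]
width: 0.0656
```

```bash
python3 - <<'E'
from h import *
s=snap('wrist','w3'); shift([.477,-.137,.044])
print(proj(s,[[.477,-.137,.068]]).round(1))
E
```

```text
tcp [ 0.4815 -0.1438  0.1444] t 17.2 F [-0.38 -1.03 -0.39] w 0.0658 shift cm [10.04  0.62 -0.51]
[[287.8 210.7]]
```

View pics/w3.png

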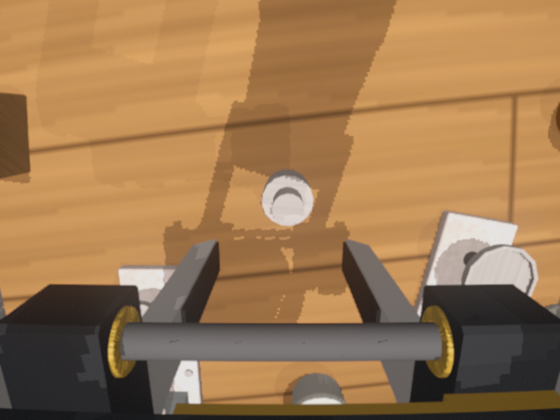

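The knob top is centred at (288,206) against (288,211) predicted. That's the same small wrist-camera bias as at the pans, so knob-to-pan offsets stay consistent.

Emit:
{"op": "carry_out", "data": {
  "targets": [
    [0.3,0,0.62,-0.65,0],
    [0.3,2,0,0,0],
    [0.3,3,0,0,0],
    [0.3,2,0,0,0],
    [0.3,1.5,0,0,0],
    [0.3,1,0,0,0],
    [0.3,0.4,0,0,0],
    [0.3,0,0,0,0],
    [0.3,0,0,0,0],
    [0.3,0,0,0,0]
  ]
}}

```text
time: 18.2
tool_pos: [0.4764, -0.1365, 0.0475]
ee_rot: [-0.219, 1.569, -0.332]
wrist_force: [-0.0, 0.3, -0.4]
width: 0.0657
```

```bash
python3 - <<'E'
from h import *
shift([.4755,-.137,.044])
E
```

```text
tcp [ 0.4764 -0.1365  0.0475] t 18.2 F [-0.04  0.28 -0.44] w 0.0657 shift cm [ 0.35 -0.06 -0.09]
```

Emit:
{"op": "carry_out", "data": {
  "targets": [
    [0.3,0.3,0,-0.05,0],
    [0.3,0,0,0,0],
    [1,0,0,0,0],
    [1,0,0,0,0],
    [1,0,0,0,0],
    [1,0,0,0,0],
    [1,0,0,0,0],
    [1,0,0,0,0],
    [1,0,0,0,0],
    [1,0,0,0,0]
  ]
}}

```text
time: 19.2
tool_pos: [0.4752, -0.1366, 0.0435]
ee_rot: [-1.293, 1.57, -1.406]
wrist_force: [0.3, -1.4, -0.4]
width: 0.0234
```

Emit:
{"op": "carry_out", "data": {
  "targets": [
    [1,-0.5,0,0,0],
    [1,-1,0,0,0],
    [1,-2,0,0,0],
    [1,-3,0,0,0],
    [1,-2,0,0,0],
    [1,0,0,0,0],
    [1,0,0,0,0],
    [1,0,0,0,0]
  ]
}}

```text
time: 20.0
tool_pos: [0.4739, -0.1354, 0.1264]
ee_rot: [2.791, 1.567, 2.678]
wrist_force: [-0.3, -0.1, -6.4]
width: 0.0233
```

```bash
python3 - <<'E'
from h import *
s=snap('wrist','w4'); shift([.572,-.2745,.12])
E
```

```text
tcp [ 0.4739 -0.1355  0.1263] t 20.05 F [ 0.09 -0.1  -5.27] w 0.0233 shift cm [  0.57 -12.71  11.32]
```

View pics/w4.png

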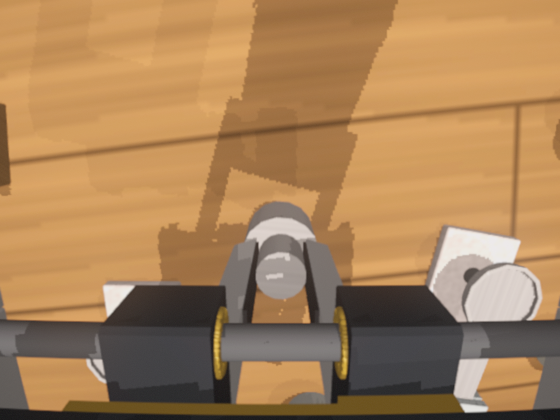

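The weight is held. I'll check its uprightness in the grip by projecting the upright outline onto the picture.

```bash
python3 - <<'E'
from h import *
s=load('w4'); t=robot.get_obs()['tool_pos']; im=s['image'][:,:,::-1].copy()
th=np.linspace(0,6.283,60)
for off in [0]:
  for r,dz,c in [(.012,.0245,(0,0,255)),(.021,-.0035,(0,255,0)),(.021,-.0435,(255,0,0))]:
    P=np.c_[t[0]+r*np.cos(th),t[1]+r*np.sin(th),np.full(60,t[2]+dz)]
    cv2.polylines(im,[proj(s,P).round().astype(int)],True,c,1)
cv2.imwrite('pics/w4o.png',cv2.resize(im[180:320,200:360],None,fx=3.5,fy=3.5,interpolation=cv2.INTER_CUBIC))
E
```

```text
(no output)
```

View pics/w4o.png

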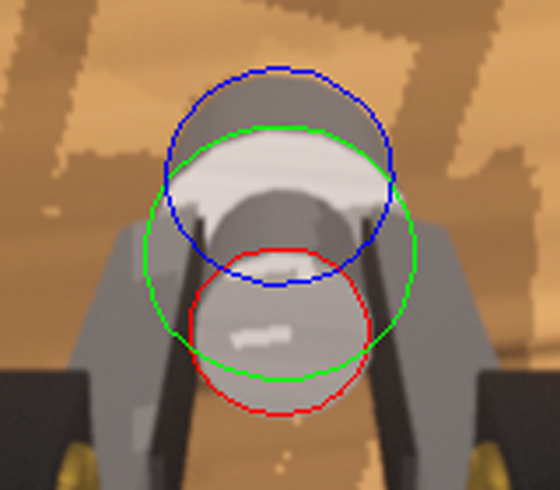

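The projected outline matches, so the weight is upright and centred on the TCP. Carrying it to the right pan.

Emit:
{"op": "carry_out", "data": {
  "targets": [
    [1,0,-0.6,0.5,0],
    [1,0,-1.5,1.3,0],
    [1,0,-2,1.8,0],
    [1,0,-2,1.8,0],
    [1,0,-2,1.8,0],
    [1,0,-2,1.8,0],
    [1,0,-1.5,1.3,0],
    [1,0,-1,0.9,0],
    [1,0,0,0,0],
    [1,0,0,0,0],
    [1,0,0,0,0],
    [1,0,0,0,0]
  ]
}}

```text
time: 21.25
tool_pos: [0.5719, -0.2732, 0.1284]
ee_rot: [2.228, 1.57, 2.116]
wrist_force: [-0.6, 1.4, -5.4]
width: 0.0234
```

```bash
python3 - <<'E'
from h import *
s=snap('wrist','w5'); shift([.571,-.274,.104]); im=s['image'][:,:,::-1].copy()
th=np.linspace(0,6.283,60)
for p,c in [((.570,-.274),(0,0,255)),((.573,-.2745),(0,255,0))]:
    cv2.polylines(im,[proj(s,np.c_[p[0]+.030*np.cos(th),p[1]+.03*np.sin(th),np.full(60,.061)]).round().astype(int)],True,c,1)
cv2.imwrite('pics/w5o.png',cv2.resize(im[120:320,180:380],None,fx=3,fy=3,interpolation=cv2.INTER_CUBIC))
E
```

```text
tcp [ 0.572  -0.2733  0.1286] t 21.3 F [ 0.14  0.35 -5.7 ] w 0.0233 shift cm [ 2.46 -0.08 -0.09]
```

View pics/w5o.png

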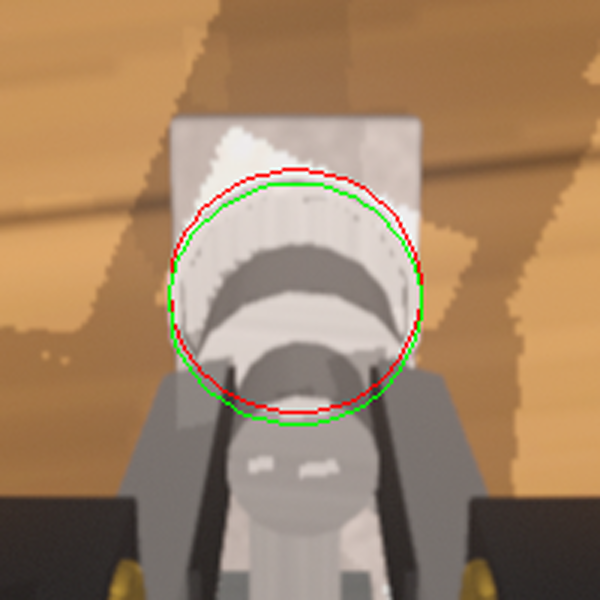

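Emit:
{"op": "carry_out", "data": {
  "targets": [
    [1,0.5,-0.08,-0.12,0],
    [1,1,0,0,0],
    [1,0.8,0,0,0],
    [1,0.3,0,0,0],
    [1,0.2,0,0,0],
    [1,0.2,0,0,0],
    [1,0,0,0,0],
    [1,0,0,0,0],
    [1,0,0,0,0]
  ]
}}

```text
time: 22.2
tool_pos: [0.5712, -0.2747, 0.0989]
ee_rot: [-0.287, 1.57, -0.4]
wrist_force: [-1.3, 0.8, -4.3]
width: 0.0235
```

Emit:
{"op": "carry_out", "data": {
  "targets": [
    [1,0.1,0,0,0],
    [1,0.1,0,0,0],
    [1,0.1,0,0,0],
    [1,0,0,0,0],
    [1,0,0,0,0],
    [1,0,0,0,0]
  ]
}}

```text
time: 22.8
tool_pos: [0.5711, -0.2747, 0.0957]
ee_rot: [-0.399, 1.57, -0.513]
wrist_force: [-1.4, 0.2, -2.7]
width: 0.0236
```

Emit:
{"op": "carry_out", "data": {
  "targets": [
    [1,0.1,0,0,0],
    [1,0.1,0,0,0],
    [1,0,0,0,0],
    [1,0,0,0,0],
    [1,0,0,0,0]
  ]
}}

```text
time: 23.3
tool_pos: [0.5711, -0.2747, 0.0937]
ee_rot: [-0.475, 1.57, -0.588]
wrist_force: [0.1, 0.6, -2.1]
width: 0.0237
```

Emit:
{"op": "carry_out", "data": {
  "targets": [
    [1,0.1,0,0,0],
    [1,0,0,0,0],
    [1,0,0,0,0],
    [1,0,0,0,0]
  ]
}}

```text
time: 23.7
tool_pos: [0.571, -0.2747, 0.0926]
ee_rot: [-0.261, 1.57, -0.374]
wrist_force: [-1.1, 0.6, -1.8]
width: 0.0232
```

Emit:
{"op": "carry_out", "data": {
  "targets": [
    [1,0.1,0,0,0],
    [1,0,0,0,0],
    [1,0,0,0,0],
    [1,0,0,0,0]
  ]
}}

```text
time: 24.1
tool_pos: [0.571, -0.2747, 0.0918]
ee_rot: [-0.39, 1.57, -0.503]
wrist_force: [-1.4, 0.4, 0.6]
width: 0.0234
```

It's at the stop, and the pan is carrying the full weight. Releasing.

Emit:
{"op": "carry_out", "data": {
  "targets": [
    [0.65,0,0,0,0],
    [0.65,0,0,0,0],
    [0.6,0,0,0,0],
    [0.5,0,0,0,0],
    [0.5,0,0,0,0],
    [0.5,0,0,0,0],
    [0.5,-0.5,0,0,0],
    [0.5,-1.5,0,0,0],
    [0.5,-3,0,0,0],
    [0.5,-3,0,0,0],
    [0.5,-3,0,0,0],
    [0.5,-1,0,0,0],
    [0.5,0,0,0,0],
    [0.5,0,0,0,0]
  ]
}}

```text
time: 25.5
tool_pos: [0.5706, -0.2744, 0.2104]
ee_rot: [2.639, 1.569, 2.526]
wrist_force: [1.1, 0.0, 0.2]
width: 0.0471
```

```bash
python3 - <<'E'
from h import *
shift([.571,-.2747,.2])
s=snap('wrist','w6'); b=snap('side','side6'); a=snap('scene','scene6')
A=cv2.resize(b['image'][240:325,315:400],(400,400),interpolation=cv2.INTER_CUBIC)
B=cv2.resize(a['image'][125:185,180:255],(400,320),interpolation=cv2.INTER_CUBIC);B=cv2.copyMakeBorder(B,0,80,0,0,cv2.BORDER_CONSTANT)
cv2.imwrite('pics/fin.png',np.hstack([A,B])[:,:,::-1])
E
```

```text
tcp [ 0.5706 -0.2744  0.2104] t 25.5 F [1.12 0.01 0.24] w 0.0471 shift cm [ 1.04 -0.03  0.04]
```

View pics/fin.png

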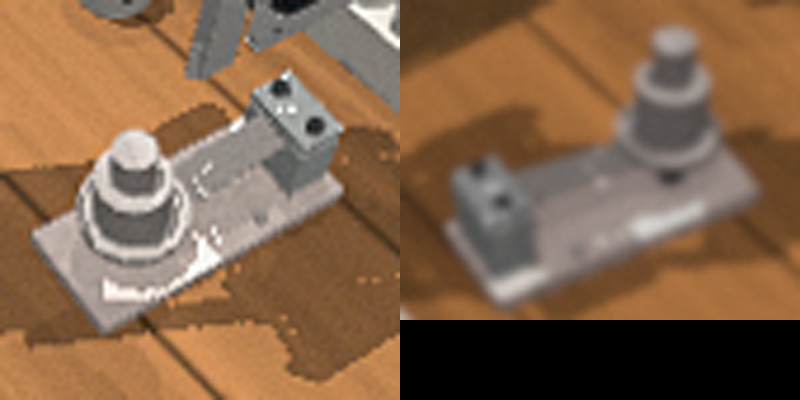

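View pics/w6.png

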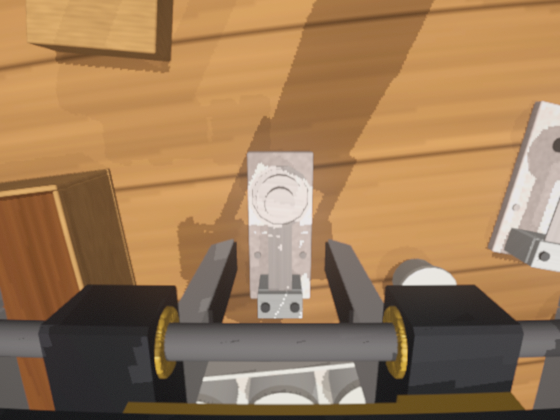

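Both external views show the weight standing upright, centred in the right pan, with that leaf bent down. The wrist view shows the knob at (280,200) concentric with the rim, and the gripper is clear. Handing in.

```bash
python3 -c "
from bench import robot
print(robot.close_job())"
```

```text
the job is handed in; nothing more can be done
None
```

The steel check weight now stands upright and released in the pan of the soft checker, the right-hand one at about (0.571, -0.274). I handed the job in at about 25.5 s of the 72 s allowed; it reports no verdict.

**Feeling for the soft one:**

| Pan | Pressed to | Push felt | Result |
|---|---|---|---|
| Left | its stop, held | about 9.6 N just before the stop | sound |
| Middle | about 1.5 mm short of the stop | about 7.9 N | sound |
| Right | its stop, held | about 3 N at the same depth, 4.4 N at the stop | soft |

I didn't press the middle pan all the way down, because its push already matched the left one. The highest push I read on any checker was about 15 N (limit 25 N), but forces were only read at the end of each move.

**Placing:** I gripped the weight by its knob, lowered it until the leaf met its stop, then let go.

**Last checks:**
- **Weight and pan:** the final pictures show the weight upright and concentric with the pan, with the leaf bent down. I judged this by eye; I didn't measure the final pan height or tilt.
- **Gripper:** it is empty and clear of everything, with the wrist force near zero.
- **Other goods:** my moves kept clear of them, but I didn't re-measure their positions.

**Disagreements:** the two fixed cameras put heights 3–7 mm lower than the task text. The wrist camera differed from them by about 3–4 mm sideways. I used a compromise of the two, well within the 12 mm placing tolerance.

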